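Make up two infusion kits in a hospital pharmacy

TASK

Make up two infusion kits from the stock: the green tray gets the blue-capped bottle and the red-capped vial that is clamped in the shaker (lift the clamp arm until it stays up by itself, take the vial out and leave the arm up), and the white tray gets the orange-capped bottle, the amber vial and the red-banded carton. Stand every item upright on the tray floor in a bay of its own, the bottle in the large end bay and the others in the small bays, setting each down gently rather than dropping it. Leave the white-capped bottle where it stands.

Things in the scene. Friction and masses are not known exactly. Their poses are not given: they have to be found in the camera images.
- green_tray: Green dose tray, 190 x 79 mm over its rim, 18 mm high, fixed. Three bays in a row along its own x, floor 3 mm above the bench, walls and dividers 3 mm thick, 15 mm high above the floor: a large bay 70 (x) by 62 mm (y) centred at x = -53 mm, marked by a round black pad, two small bays 50 by 62 mm centred at x = +10 and x = +63 mm, all at y = 0. Origin: centre of its underside.
- white_tray: White dose tray, 190 x 79 mm over its rim, 18 mm high, fixed. Three bays in a row along its own x, floor 3 mm above the bench, walls and dividers 3 mm thick, 15 mm high above the floor: a large bay 70 (x) by 62 mm (y) centred at x = -53 mm, marked by a round black pad, two small bays 50 by 62 mm centred at x = +10 and x = +63 mm, all at y = 0. Origin: centre of its underside.
- blue_bottle: 50 ml plastic infusion bottle, upright, with a blue cap and thin blue band above its white label. Round body diameter 42 mm, straight from 3 to 62 mm above its base, shoulder to 73 mm, cap diameter 27 mm from 73 to 90 mm (top). About 70 g. Origin: centre of its underside, z up. Starts in the flat steel stock tray (floor 3 mm above the bench). Goes to the green tray.
- orange_bottle: 50 ml plastic infusion bottle, upright, with an orange cap and thin orange band above its white label. Round body diameter 42 mm, straight from 3 to 62 mm above its base, shoulder to 73 mm, cap diameter 27 mm from 73 to 90 mm (top). About 70 g. Origin: centre of its underside, z up. Starts in the flat steel stock tray (floor 3 mm above the bench). Goes to the white tray.
- white_bottle: 50 ml plastic infusion bottle, upright, with a white cap and thin white band above its white label. Round body diameter 42 mm, straight from 3 to 62 mm above its base, shoulder to 73 mm, cap diameter 27 mm from 73 to 90 mm (top). About 70 g. Origin: centre of its underside, z up. Starts in the flat steel stock tray (floor 3 mm above the bench). Not wanted: leave it where it stands.
- amber_vial: Brown-glass 20 ml injection vial with a white cap, upright in the stock tray (floor 3 mm above the bench). Body diameter 32 mm up to 36 mm, shoulder to 46 mm, then a collar and cap of diameter 22 mm from 46 to 60 mm (top), good to grip. 45 g. Origin: centre of its underside, z up. Goes to the white tray.
- carton: Small white medicine carton with a red band, standing upright in the stock tray (floor 3 mm up): 38 mm along its x, 22 mm along its y, 60 mm high, any yaw. 30 g. Origin: centre of its underside, z up. Goes to the white tray.
- clear_vial: Clear-glass 20 ml injection vial with a red cap, same shape and sizes as the amber vial (body 32 mm, cap diameter 22 mm from 46 to 60 mm above its underside). Stands in the shaker's cup under the clamp pad. Origin: centre of its underside, z up. Goes to the green tray.
- shaker: White vial shaker, 190 (its x) by 130 mm (y), fixed; origin: centre of its underside, front faces its -x. Housing top 72 mm up. At x = -13 mm, y = 0 a cup (floor 75 mm above the bench, inside diameter 37, rim 12 mm above its floor) holds the clear vial. Steel clamp arm over it, 10 mm wide, hinged at the rear (brackets and springs 63 mm wide, 157 high); red ball knob at its front end.
- clamp_arm (a joint): Clamp arm angle, rad: 0 down on the vial, level along the shaker's x; grows as the knob goes up and back; stop at 2.4, leaning back. Hinge axis along the shaker's y at x = +62 mm, 150 mm above the bench; knob (22 mm ball) 130 mm from it: x = -68 mm, 150 mm up when down. Over-centre spring: presses it down (2.5 N at the knob) below about 0.85, beyond that flips it up and holds it.

How it is judged:
At the end, for the whole second after the job is handed in: Every item stands upright (0.12 rad) on the floor of its own bay in the named tray, at rest and released: bottles within 16 mm of the bay centre, vials and carton 12 to 21 mm; clamp arm up beyond 1.5 rad; white-capped bottle within 20 mm of its start (z of each of blue_bottle, clear_vial in the frame of green_tray below 0.008 m and angle between each of blue_bottle, clear_vial, orange_bottle, amber_vial, carton's own z axis and vertical below 0.12 rad and linear speed of each of blue_bottle, clear_vial, orange_bottle, amber_vial, carton below 0.02 m/s and z of each of orange_bottle, amber_vial, carton in the frame of white_tray below 0.008 m and x of blue_bottle in the frame of green_tray between -0.069 and -0.037 m and y of blue_bottle in the frame of green_tray between -0.013 and 0.013 m and x of orange_bottle in the frame of white_tray between -0.069 and -0.037 m and y of orange_bottle in the frame of white_tray between -0.013 and 0.013 m and ((x of clear_vial in the frame of green_tray between -0.002 and 0.022 m and y of clear_vial in the frame of green_tray between -0.017 and 0.017 m) or (x of clear_vial in the frame of green_tray between 0.051 and 0.075 m and y of clear_vial in the frame of green_tray between -0.017 and 0.017 m)) and ((x of amber_vial in the frame of white_tray between -0.002 and 0.022 m and y of amber_vial in the frame of white_tray between -0.017 and 0.017 m and x of carton in the frame of white_tray between 0.048 and 0.078 m and y of carton in the frame of white_tray between -0.021 and 0.021 m) or (x of amber_vial in the frame of white_tray between 0.051 and 0.075 m and y of amber_vial in the frame of white_tray between -0.017 and 0.017 m and x of carton in the frame of white_tray between -0.005 and 0.025 m and y of carton in the frame of white_tray between -0.021 and 0.021 m)) and value of joint clamp_arm above 1.5 rad and distance of white_bottle from where it was at the start of the episode below 0.02 m); the robot touches nothing.
It fails at once if an item is dropped into its tray (faster than 0.5 m/s within 20 mm of the tray floor) ((z of blue_bottle in the frame of green_tray below 0.022 m and horizontal distance between blue_bottle and green_tray below 0.1 m and linear speed of blue_bottle above 0.5 m/s) or (z of clear_vial in the frame of green_tray below 0.022 m and horizontal distance between clear_vial and green_tray below 0.1 m and linear speed of clear_vial above 0.5 m/s) or (z of orange_bottle in the frame of white_tray below 0.022 m and horizontal distance between orange_bottle and white_tray below 0.1 m and linear speed of orange_bottle above 0.5 m/s) or (z of amber_vial in the frame of white_tray below 0.022 m and horizontal distance between amber_vial and white_tray below 0.1 m and linear speed of amber_vial above 0.5 m/s) or (z of carton in the frame of white_tray below 0.022 m and horizontal distance between carton and white_tray below 0.1 m and linear speed of carton above 0.5 m/s)).
It fails at once if the clear vial is pulled out while the clamp arm is down (below 1.0 rad), or the arm is let down again after (distance of clear_vial from where it was at the start of the episode above 0.02 m and value of joint clamp_arm below 1 rad).
It fails at once if the white-capped bottle is taken or knocked away (40 mm) (distance of white_bottle from where it was at the start of the episode above 0.04 m).
It also fails if it takes over 134 s, if anything falls off the work surface, if the arm or the gripper's body presses on something with over 40 N, if the wrist force passes 120 N, or if a joint passes its speed limit or range.

ROBOT

A 6-joint arm with a two-finger parallel gripper is mounted at the origin on the work surface. World frame = base frame: x ahead of the robot, y to its left, z up, the work surface at z = 0. Lengths are in m, angles in rad, forces in N, time in s.
With the tool pointing down it reaches from about 0.4 to 0.825 m from the base axis. Payload 7 kg.
Tool frame: the origin (TCP) lies midway between the tips of the shut fingers; the grasp point (between the pads) lies 19 mm behind it (grip_point_offset is the distance from the TCP to the grasp point, in m); z points along the fingers, y is the line along which they close (so a half turn about z gives the same grasp; the last joint's range is limited). The gripper opens to 88 mm and grips with 3 to 60 N. Pads are 19 mm wide; open, the fingers measure 130 mm over their backs; the gripper's body (78 mm by 193 mm) begins 47 mm behind the grasp point.
Start: joints at [1.585, 0.359, 0.012, 0, -1.224, -0.288], TCP at [0.183, 0.65, 0.227] pointing down, gripper open.
Joint ranges: [-3.07, 3.07], [-1.43, 2.12], [-1.02, 1.25], [-3.03, 1.67], [-3.05, -0], [-3.03, 3.03]. Speed limits (rad/s): [2.39, 2.39, 3.01, 3.14, 3.14, 3.14].

INTERFACE

Orientations are given as [roll, pitch, yaw] about the fixed x, y, z axes, in that order (R = Rz(yaw) Ry(pitch) Rx(roll)).
In Python, from station import get_state, grab_frame, camera_params, job_done, grip_point_offset gives the robot as it stands.
- The arm moves only by the shell command python3 -m creep 'ROWS' [FORCE]. ROWS is JSON, a list that holds one entry, the list of rows, each a list of 7 numbers: the finger opening in cm, from 0 to 8.76, then the shift along the tool's x, y, z in cm, then the turn, a rotation vector about the tool's x, y, z in rad. In form: [[[fingers, tx, ty, tz, wx, wy, wz], ...]]. A call has 1 to 20 rows; each row is the pose to reach, as a shift and turn from the pose commanded when the call began, along the tool's axes at that moment; what a row does not reach only later rows make up. A row lasts 1/8 s, in which the tool goes at most 62.5 mm and 10.7 degrees, less where a joint would pass 70% of its speed; a pose out of reach is approached as far as the arm can. A call with a gripper value outside its range is refused whole. The fingers move at their own pace and stop on an object; FORCE is the grip in N (left out, the last holds). Time passes only in rows, so rows that repeat a pose let the fingers close. It gives the time, the measured TCP pose, the force, the opening and the grip force at its end, in the units of the state.
- get_state(): the state, without advancing time (a new reading comes with each control period).
- grab_frame(name): name is "scene" or "top"; returns the picture (400x640x3 uint8, blue, green, red); there is no depth.
- camera_params(name): a dict with "vertical_fov" (degrees; the focal length in pixels is half the picture's height over the tangent of half this angle, whatever the lens; pixels are square), "cx", "cy" (the principal point, pixels), "k1" (the pictures are not rectified: a ray, as slopes to the right and down, at radius r is drawn at 1 + k1 r^2 times it, then the intrinsics apply), "view" (4x4, takes a point from world to camera coordinates). Camera axes: x right, y down, z forward; pixel columns grow to the right and rows downward; lengths in m; the calibration is good to about 2 mm. A picture is of the moment at which its call begins. camera_params takes no time and is no camera call.
- job_done(): hands the job in; it is judged then, once.
The state is a dict: "t": time; "q": joint angles; "qd": joint speeds; "joint_efforts": joint torques, N m; "eef_pos": TCP position; "ee_rot": TCP orientation; "force": force on the tool from outside, world axes, zero at the start; "moment": the same for the moment, N m; "width": finger opening in m; "gripper_force": force on a finger pad.
Only numpy, scipy, OpenCV 4.12 (cv2) and the standard library are available. Lean on these libraries where they do the work, as an engineer would, in place of code of your own. Each camera call takes 0.05 s, during which the arm holds its last target. There are 200 camera calls.

## Working session

There is one attempt and no reset: what is moved stays moved. The work goes in short steps, Python scripts to look and compute and a shell command to move; the robot and the scene stay as the last step left them, time stands still between calls to the robot, and variables do not carry over. Pictures are saved under pics/ and viewed, at most 14 in all, crops included, and the job is handed in when it is done.

```bash
mkdir -p pics; ls; python3 - <<'E'
from station import *
import cv2,json
s=get_state(); print({k:s[k] for k in('t','eef_pos','ee_rot','width','q')}, grip_point_offset)
for n in('scene','top'):
    p=camera_params(n); print(n,p)
    cv2.imwrite(f'pics/{n}0.png',grab_frame(n))
E
```

```text
pics
{'t': 0.0, 'eef_pos': array([0.18241809, 0.6493753 , 0.22565397]), 'ee_rot': array([ 3.13998133e+00, -1.55430572e-04, -2.73885770e-01]), 'width': 0.08752106926148828, 'q': array([ 1.58509325e+00,  3.59343110e-01,  1.10567181e-02, -3.28479517e-04,
       -1.22409901e+00, -2.88070955e-01])} 0.0188
scene {'vertical_fov': 54.14982573923643, 'cx': 321.1685216308982, 'cy': 192.09955764014782, 'k1': -0.08464712349476529, 'view': array([[-0.64377554,  0.76511959,  0.01204428,  0.34625573],
       [ 0.42566818,  0.37115038, -0.82525995, -0.11885907],
       [-0.6358928 , -0.52615531, -0.5646246 ,  1.4528527 ],
       [ 0.        ,  0.        ,  0.        ,  1.        ]])}
top {'vertical_fov': 54.48269515651577, 'cx': 326.3177299825044, 'cy': 199.69722901249665, 'k1': -0.0007856858683801658, 'view': array([[-5.46552583e-02, -9.98505036e-01, -7.04229913e-04,
         1.22640994e-02],
       [-9.74847094e-01,  5.35128833e-02, -2.16355064e-01,
         5.46333162e-01],
       [ 2.16069307e-01, -1.11384255e-02, -9.76314493e-01,
         9.69963412e-01],
       [ 0.00000000e+00,  0.00000000e+00,  0.00000000e+00,
         1.00000000e+00]])}
```

View pics/scene0.png

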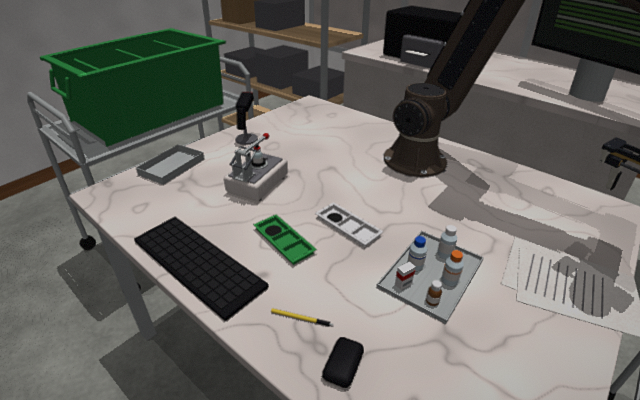

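View pics/top0.png

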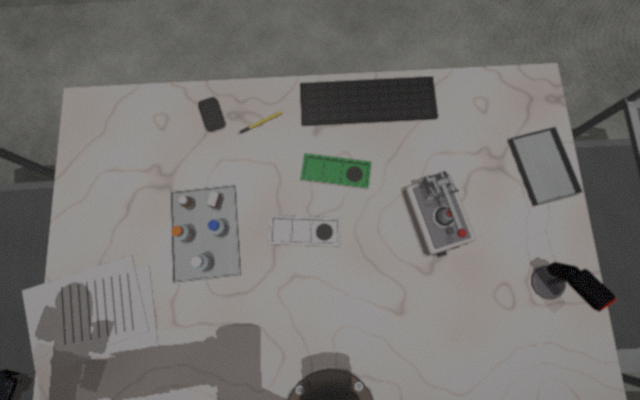

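```bash
cat > h.py <<'E'
import cv2,numpy as np
from station import *
def cam(n):
    p=camera_params(n); f=200/np.tan(np.radians(p['vertical_fov']/2))
    return np.array([[f,0,p['cx']],[0,f,p['cy']],[0,0,1.]]),np.array([p['k1'],0,0,0,0.]),p['view']
def ray(n,uv):
    K,d,V=cam(n); x=cv2.undistortPoints(np.array([[uv]],float),K,d)[0,0]
    R,t=V[:3,:3],V[:3,3]; v=R.T@[x[0],x[1],1]; return -R.T@t,v/np.linalg.norm(v)
def plane(n,uv,z):
    c,v=ray(n,uv); return c+v*(z-c[2])/v[2]
def tri(us,ut):
    (a,u),(b,v)=ray('scene',us),ray('top',ut)
    s=np.linalg.lstsq(np.c_[u,-v],b-a,rcond=None)[0]; p,q=a+s[0]*u,b+s[1]*v
    return (p+q)/2,np.linalg.norm(p-q)
def proj(n,X):
    K,d,V=cam(n); return cv2.projectPoints(np.atleast_2d(np.array(X,float)),cv2.Rodrigues(V[:3,:3])[0],V[:3,3],K,d)[0][:,0]
def blobs(img,lo,hi,box,minA=6):
    u0,v0,u1,v1=box; h=cv2.cvtColor(img[v0:v1,u0:u1],cv2.COLOR_BGR2HSV)
    if lo[0]>hi[0]: m=cv2.inRange(h,lo,(180,)+hi[1:])|cv2.inRange(h,(0,)+lo[1:],hi)
    else: m=cv2.inRange(h,lo,hi)
    n,l,s,c=cv2.connectedComponentsWithStats(m)
    return [(np.round(c[i]+[u0,v0],1).tolist(),s[i].tolist()) for i in range(1,n) if s[i,4]>=minA],m
E
python3 - <<'E'
import cv2
t=cv2.imread('pics/top0.png')[150:290,165:475]; s=cv2.imread('pics/scene0.png')[125:325,220:490]
cv2.imwrite('pics/tc.png',cv2.resize(t,None,fx=2.5,fy=2.5,interpolation=2)); cv2.imwrite('pics/sc.png',cv2.resize(s,None,fx=2.9,fy=2.9,interpolation=2))
from h import *
T=cv2.imread('pics/top0.png');S=cv2.imread('pics/scene0.png')
bt=(165,150,475,290);bs=(220,125,490,325)
for nm,lo,hi in [('blue',(105,120,60),(125,255,255)),('orange',(8,150,100),(20,255,255)),('red',(172,130,70),(6,255,255)),('green',(50,100,50),(80,255,255)),('black',(0,0,0),(180,255,45))]:
    for n,im,b in(('top',T,bt),('scene',S,bs)): print(nm,n,blobs(im,lo,hi,b)[0])
E
```

```text
blue top [([213.0, 224.6], [44, 71, 9, 9, 62])]
blue scene [([419.8, 241.0], [195, 111, 11, 11, 95])]
orange top [([176.4, 230.5], [7, 77, 10, 8, 60])]
orange scene [([456.7, 253.8], [232, 125, 10, 8, 66])]
red top [([448.2, 213.1], [282, 61, 4, 5, 13]), ([461.7, 232.9], [293, 80, 8, 7, 41])]
red scene [([265.8, 134.6], [44, 8, 5, 4, 14]), ([258.0, 148.0], [37, 22, 3, 3, 7]), ([409.5, 274.5], [188, 148, 4, 4, 6]), ([404.4, 277.2], [183, 150, 4, 5, 10])]
green top [([332.4, 170.2], [137, 5, 68, 32, 1230]), ([337.8, 158.9], [170, 8, 7, 2, 8])]
green scene [([285.9, 240.0], [34, 90, 62, 49, 1181])]
black top []
black scene [([243.4, 129.9], [18, 0, 13, 14, 56]), ([416.4, 150.4], [165, 0, 61, 52, 2052]), ([256.3, 146.0], [35, 20, 3, 3, 7]), ([257.7, 163.0], [30, 33, 16, 9, 57]), ([334.6, 217.1], [108, 89, 14, 8, 80]), ([272.7, 230.0], [45, 101, 16, 10, 115]), ([236.4, 286.2], [0, 125, 48, 71, 1874]), ([322.2, 322.3], [96, 195, 13, 5, 42])]
```

View pics/tc.png

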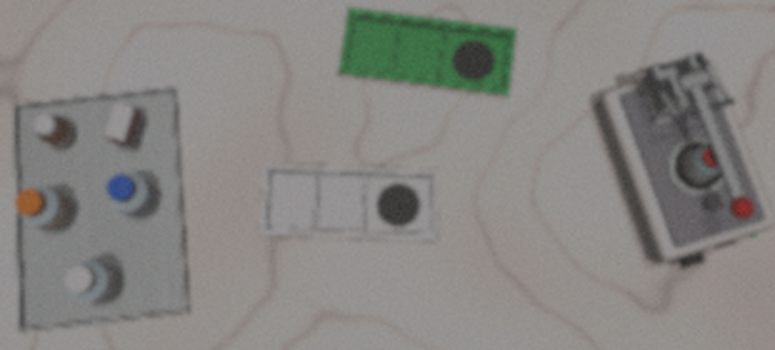

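View pics/sc.png

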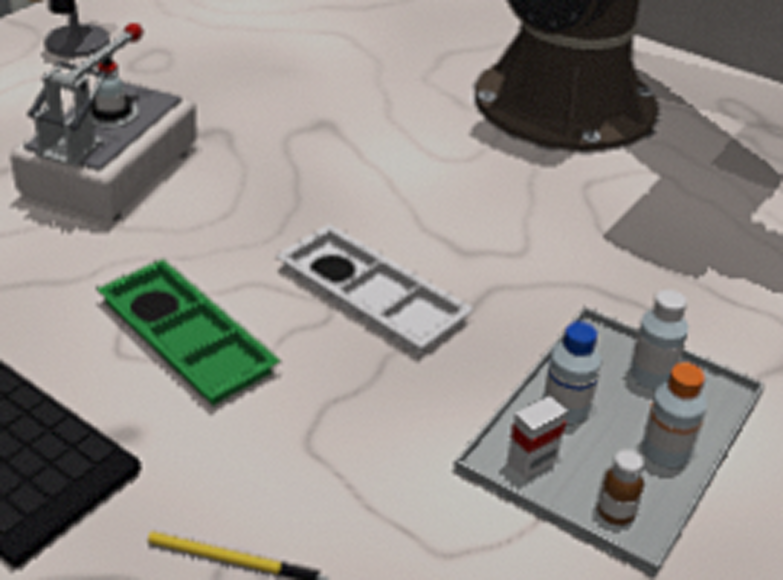

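```bash
python3 - <<'E'
from h import *
np.set_printoptions(precision=4,suppress=True)
T=cv2.imread('pics/top0.png');S=cv2.imread('pics/scene0.png')
print('padT',blobs(T,(0,0,0),(180,255,75),(310,155,380,250),30)[0]); print('padS',blobs(S,(0,0,0),(180,255,60),(255,195,355,245),30)[0])
print('wT',blobs(T,(0,0,165),(180,60,255),(172,190,232,280),8)[0]); print('wS',blobs(S,(0,0,170),(180,40,255),(385,215,475,315),8)[0])
def p(n,a,b):
    X,e=tri(a,b); print(n,X,'err',round(e,4))
p('blue',(419.8,241),(213,224.6));p('orange',(456.7,253.8),(176.4,230.5));p('amber',(436.9,284.7),(183.4,200.4))
p('carton',(406.6,268.1),(214.2,198.8));p('white',(451,230),(196.2,261.6));p('knob',(265.8,134.6),(461.7,232.9));p('clearcap',(258,148),(448.2,213.1))
m=blobs(T,(50,90,40),(85,255,255),(290,145,385,195))[1]; c=max(cv2.findContours(m,0,1)[0],key=cv2.contourArea)
r=cv2.minAreaRect(c); print('rectT',r); B=cv2.boxPoints(r)+[290,145]
for b in B: print('green corner top',b,plane('top',b,.018))
m=blobs(S,(50,90,30),(85,255,255),(245,205,325,270))[1]; c=max(cv2.findContours(m,0,1)[0],key=cv2.contourArea)
q=cv2.approxPolyDP(cv2.convexHull(c),4,True)[:,0]+[245,205]
for b in q: print('green scene',b,plane('scene',b,.018))
f=lambda l,n,k,o,z:[print(n,plane(n,np.array(x)/k+o,z)) for x in l]
print('white tray corners');f([(332,230),(470,310),(418,355),(280,258)],'scene',2.9,[220,125],.018)
f([(267,170),(436,175),(436,240),(264,234)],'top',2.5,[165,150],.018)
E
```

```text
padT [([354.0, 173.7], [36, 12, 17, 15, 188]), ([323.8, 231.6], [7, 70, 15, 15, 172])]
padS [([334.8, 217.1], [73, 18, 14, 9, 87]), ([272.7, 222.3], [4, 22, 29, 12, 73]), ([272.6, 230.1], [10, 31, 16, 10, 121]), ([285.3, 234.6], [18, 35, 26, 10, 72]), ([299.0, 242.5], [37, 45, 14, 5, 32])]
wT []
wS [([422.3, 232.6], [0, 0, 90, 59, 2432]), ([406.0, 266.9], [13, 47, 17, 11, 101]), ([466.9, 301.1], [67, 61, 23, 39, 460]), ([436.4, 282.9], [47, 65, 9, 7, 48]), ([398.2, 307.3], [0, 78, 40, 22, 443])]
blue [0.4911 0.2736 0.0879] err 0.0003
orange [0.4802 0.3644 0.0927] err 0.0001
amber [0.5653 0.3621 0.0577] err 0.0012
carton [0.5646 0.2816 0.0574] err 0.0038
white [0.4003 0.3145 0.0873] err 0.0009
knob [ 0.4277 -0.3306  0.1545] err 0.0003
clearcap [ 0.4804 -0.312   0.1328] err 0.0003
rectT ((45.696006774902344, 25.105934143066406), (66.35313415527344, 25.11437225341797), 7.352379322052002)
green corner top [301.1853 178.3142] [0.6204 0.0487 0.018 ]
green corner top [304.3992 153.4063] [0.6931 0.0366 0.018 ]
green corner top [370.2068 161.8976] [ 0.6577 -0.1478  0.018 ]
green corner top [366.9928 186.8055] [ 0.5859 -0.1331  0.018 ]
green scene [254 224] [ 0.6562 -0.1491  0.018 ]
green scene [276 215] [ 0.586  -0.1319  0.018 ]
green scene [315 249] [0.6213 0.0488 0.018 ]
green scene [293 264] [0.699  0.0432 0.018 ]
white tray corners
scene [ 0.4326 -0.0361  0.018 ]
scene [0.4475 0.1445 0.018 ]
scene [0.5321 0.143  0.018 ]
scene [ 0.5046 -0.0459  0.018 ]
top [0.5124 0.1334 0.018 ]
top [ 0.4968 -0.0507  0.018 ]
top [ 0.4261 -0.0463  0.018 ]
top [0.4427 0.1384 0.018 ]
```

```bash
cat >> h.py <<'E'
def to(x,y,z,yaw):
    "tool-frame shift (cm) and wz from present pose to TCP target with tool down"
    from scipy.spatial.transform import Rotation as Ro
    s=get_state(); R=Ro.from_euler('xyz',s['ee_rot']); d=R.inv().apply(np.array([x,y,z])-s['eef_pos'])*100
    w=(R.inv()*Ro.from_euler('xyz',[np.pi,0,yaw])).as_rotvec(); print('now',s['eef_pos'].round(4),s['ee_rot'].round(3),'shift',d.round(2),'turn',w.round(3))
E
python3 - <<'E'
from h import *
np.set_printoptions(precision=4,suppress=True)
for n,a,b in[('gpad',(272.6,230.1),(354,173.7)),('wpad',(334.8,217.1),(323.8,231.6))]: print(n,tri(a,b),plane('top',b,.003),plane('scene',a,.003))
for n,a,b,z in[('blue',(419.8,241),(213,224.6),.086),('orange',(456.7,253.8),(176.4,230.5),.086),('amber',(436.7,283.5),(183.4,200.4),.06),('carton',(406.6,267.5),(214.2,198.8),.063),('white',(451,230),(196.2,261.6),.086)]: print(n,plane('scene',a,z),plane('top',b,z))
c=[plane('scene',np.array(x)/2.9+[220,125],.063) for x in[(513,410),(538,430),(567,413),(548,398)]]
print('carton top corners');print(np.array(c),np.mean(c,0))
T=cv2.imread('pics/top0.png');S=cv2.imread('pics/scene0.png')
cv2.imwrite('pics/z.png',np.hstack([cv2.resize(T[185:220,195:230],None,fx=11,fy=11,interpolation=0),cv2.resize(S[255:295,390:430],(385,385),interpolation=0)]))
to(.491,.274,.2,0)
E
```

```text
gpad (array([ 0.6298, -0.1013,  0.0051]), np.float64(0.0011338375894353883)) [ 0.63  -0.101  0.003] [ 0.6284 -0.1037  0.003 ]
wpad (array([ 0.4688, -0.0061,  0.0056]), np.float64(0.0008371042162618193)) [ 0.4694 -0.0065  0.003 ] [ 0.4659 -0.0078  0.003 ]
blue [0.489  0.2727 0.086 ] [0.4914 0.2743 0.086 ]
orange [0.4726 0.3624 0.086 ] [0.4813 0.367  0.086 ]
amber [0.5641 0.3612 0.06  ] [0.565  0.3607 0.06  ]
carton [0.5671 0.2844 0.063 ] [0.5642 0.2783 0.063 ]
white [0.399  0.3137 0.086 ] [0.4002 0.3154 0.086 ]
carton top corners
[[0.5787 0.265  0.063 ]
 [0.5849 0.2918 0.063 ]
 [0.5533 0.3003 0.063 ]
 [0.5482 0.2799 0.063 ]] [0.5663 0.2843 0.063 ]
now [0.1824 0.6494 0.2257] [ 3.14  -0.    -0.274] shift [39.86 27.79  2.62] turn [ 0.002  0.    -0.274]
```

View pics/z.png

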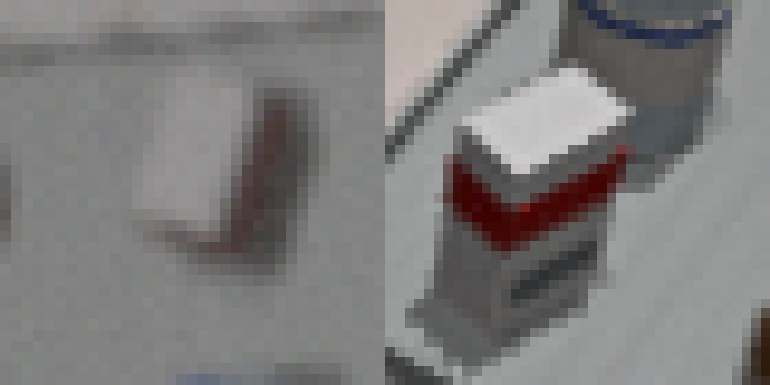

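```bash
python3 -m creep '[[[6,20,14,1,0,0,-0.14],[6,39.9,27.8,6,0,0,-0.274],[6,39.9,27.8,6,0,0,-0.274],[6,39.9,27.8,6,0,0,-0.274],[6,39.9,27.8,6,0,0,-0.274],[6,39.9,27.8,6,0,0,-0.274],[6,39.9,27.8,6,0,0,-0.274],[6,39.9,27.8,6,0,0,-0.274],[6,39.9,27.8,6,0,0,-0.274],[6,39.9,27.8,6,0,0,-0.274],[6,39.9,27.8,6,0,0,-0.274]]]' 20; python3 -c "
from h import *
to(.4905,.2738,.038,0)"
```

```text
t: 1.48
eef_pos: [0.491, 0.2751, 0.1667]
ee_rot: [-3.141, -0.0, 0.001]
force: [-0.8, 0.8, 0.1]
width: 0.0601
gripper_force: 0.0
now [0.491  0.2751 0.1667] [-3.141e+00 -0.000e+00  1.000e-03] shift [-0.06  0.13 12.87] turn [-0.    -0.     0.001]
```

```bash
python3 -m creep '[[[6,0,0.1,5,0,0,0],[6,0,0.1,9,0,0,0],[6,0,0.1,11.5,0,0,0],[6,0,0.1,12.9,0,0,0],[6,0,0.1,12.9,0,0,0],[3,0,0.1,12.9,0,0,0],[3,0,0.1,12.9,0,0,0],[3,0,0.1,12.9,0,0,0],[3,0,0.1,12.9,0,0,0]]]' 20
```

```text
t: 2.6
eef_pos: [0.492, 0.2737, 0.0385]
ee_rot: [-3.141, -0.001, 0.0]
force: [-1.7, -0.6, 6.5]
width: 0.0415
gripper_force: 20.0
```

```bash
python3 -m creep '[[[3,0,0,-3,0,0,0],[3,0,0,-8,0,0,0],[3,0,0,-13,0,0,0],[3,3,8,-13,0,0,0],[3,6,16,-13,0,0,0],[3,9,24,-13,0,0,0],[3,12,32,-13,0,0,0],[3,13.8,37.4,-13,0,0,0],[3,13.8,37.4,-13,0,0,0],[3,13.8,37.4,-13,0,0,0],[3,13.8,37.4,-13,0,0,0]]]' 20; python3 -c "
from h import *
to(.6295,-.102,.038,0)"
```

```text
t: 3.98
eef_pos: [0.6295, -0.1026, 0.1669]
ee_rot: [3.142, 0.001, -0.003]
force: [0.2, 0.6, -0.9]
width: 0.0415
gripper_force: 20.0
now [ 0.6295 -0.1026  0.1669] [ 3.142e+00  1.000e-03 -3.000e-03] shift [ 1.000e-02 -6.000e-02  1.289e+01] turn [ 0.     0.001 -0.003]
```

```bash
python3 -m creep '[[[3,0,0,5,0,0,0],[3,0,0,9,0,0,0],[3,0,0,11,0,0,0],[3,0,0,12,0,0,0],[3,0,0,12.6,0,0,0],[3,0,0,12.8,0,0,0],[3,0,0,12.9,0,0,0],[3,0,0,12.9,0,0,0]]]' 20
```

```text
t: 4.97
eef_pos: [0.6299, -0.1006, 0.0391]
ee_rot: [-3.142, -0.001, 0.0]
force: [0.4, -0.3, -0.7]
width: 0.0414
gripper_force: 20.0
```

```bash
python3 -m creep '[[[3,0,0,0.1,0,0,0],[3,0,0,0.2,0,0,0],[3,0,0,0.2,0,0,0]]]' 20
```

```text
t: 5.35
eef_pos: [0.6302, -0.1008, 0.0385]
ee_rot: [3.141, -0.002, 0.001]
force: [-3.7, 2.0, 10.9]
width: 0.0414
gripper_force: 20.0
```

```bash
python3 -m creep '[[[6,0,0,0,0,0,0],[6,0,0,0,0,0,0],[6,0,0,-4,0,0,0],[6,0,0,-9,0,0,0],[6,0,0,-13,0,0,0],[6,-3,-9,-13,0,0,0],[6,-6,-18,-13,0,0,0],[6,-9,-28,-13,0,0,0],[6,-12,-37,-13,0,0,0],[6,-15,-46.5,-13,0,0,0],[6,-15,-46.5,-13,0,0,0],[6,-15,-46.5,-13,0,0,0],[6,-15,-46.5,-13,0,0,0],[6,-15,-46.5,-13,0,0,0],[6,-15,-46.5,-13,0,0,0]]]' 20; python3 - <<'E'
from h import *
to(.480,.364,.038,0)
T=grab_frame('top');S=grab_frame('scene');cv2.imwrite('pics/top1.png',T)
for n,im,b in(('top',T,(310,120,390,190)),('scene',S,(230,150,330,260))): print(blobs(im,(105,120,60),(125,255,255),b)[0])
E
```

```text
t: 7.22
eef_pos: [0.4792, 0.3642, 0.1661]
ee_rot: [3.141, 0.001, 0.001]
force: [0.0, -0.4, -0.2]
width: 0.0599
gripper_force: 0.0
now [0.4792 0.3642 0.1661] [3.141e+00 1.000e-03 1.000e-03] shift [9.000e-02 1.000e-02 1.281e+01] turn [0.001 0.001 0.001]
[([355.3, 164.7], [42, 41, 8, 9, 59])]
[([272.3, 207.2], [38, 53, 9, 10, 71])]
```

```bash
python3 -c "
from h import *
print(tri((272.3,207.2),(355.3,164.7)))"; python3 -m creep '[[[6,0.1,0,5,0,0,0],[6,0.1,0,9,0,0,0],[6,0.1,0,11.5,0,0,0],[6,0.1,0,12.8,0,0,0],[6,0.1,0,12.8,0,0,0],[3,0.1,0,12.8,0,0,0],[3,0.1,0,12.8,0,0,0],[3,0.1,0,12.8,0,0,0],[3,0.1,0,12.8,0,0,0]]]' 20
```

```text
(array([ 0.62943299, -0.09789665,  0.08747584]), np.float64(0.001802112276489127))
t: 8.45
eef_pos: [0.4809, 0.3647, 0.0396]
ee_rot: [-3.141, -0.001, 0.001]
force: [-0.6, -0.2, 6.4]
width: 0.0412
gripper_force: 20.0
```

```bash
python3 -m creep '[[[3,0,0,-3,0,0,0],[3,0,0,-8,0,0,0],[3,0,0,-13,0,0,0],[3,-0.3,8,-13,0,0,0],[3,-0.6,16,-13,0,0,0],[3,-0.9,24,-13,0,0,0],[3,-1.2,32,-13,0,0,0],[3,-1.2,37.1,-13,0,0,0],[3,-1.2,37.1,-13,0,0,0],[3,-1.2,37.1,-13,0,0,0],[3,-1.2,37.1,-9,0,0,0],[3,-1.2,37.1,-5,0,0,0],[3,-1.2,37.1,-2,0,0,0],[3,-1.2,37.1,-1,0,0,0],[3,-1.2,37.1,-0.4,0,0,0],[3,-1.2,37.1,-0.1,0,0,0],[3,-1.2,37.1,0,0,0,0]]]' 20; python3 -c "
from h import *
to(.4685,-.0065,.038,0)"
```

```text
t: 10.58
eef_pos: [0.4694, -0.0064, 0.0395]
ee_rot: [-3.141, -0.002, 0.001]
force: [-2.1, 1.0, 9.8]
width: 0.0415
gripper_force: 20.0
now [ 0.4694 -0.0064  0.0395] [-3.141e+00 -2.000e-03  1.000e-03] shift [-0.09  0.01  0.15] turn [-0.    -0.002  0.001]
```

```bash
python3 -m creep '[[[6,0,0,0,0,0,0],[6,0,0,0,0,0,0],[6,0,0,-4,0,0,0],[6,0,0,-9,0,0,0],[5,0,0,-13,0,0,0],[5,3,-8,-13,0,0,0.1],[5,6,-16,-13,0,0,0.2],[5,9,-24,-13,0,0,0.21],[5,9.7,-28.9,-13,0,0,0.21],[5,9.7,-28.9,-13,0,0,0.21],[5,9.7,-28.9,-13,0,0,0.21],[5,9.7,-28.9,-13,0,0,0.21],[5,9.7,-28.9,-13,0,0,0.21]]]' 20; python3 - <<'E'
from h import *
to(.566,.283,.036,-.21)
cv2.imwrite('pics/s1.png',cv2.resize(grab_frame('scene')[170:320,300:500],None,fx=4,fy=4,interpolation=2))
E
```

```text
t: 12.2
eef_pos: [0.5653, 0.2813, 0.1688]
ee_rot: [-3.142, 0.0, -0.211]
force: [0.4, 0.1, 0.6]
width: 0.05
gripper_force: 0.0
now [0.5653 0.2813 0.1688] [-3.142  0.    -0.211] shift [ 0.04 -0.18 13.28] turn [-0.     0.    -0.001]
```

View pics/s1.png

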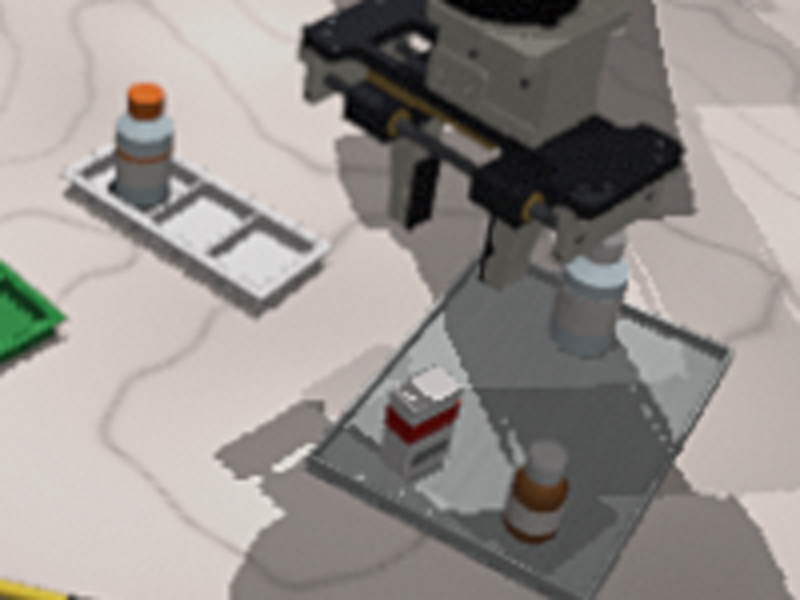

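The orange bottle stands in the white tray's pad bay (crop 145,150), and the carton and amber vial are undisturbed below the gripper. Now I'll grasp the carton.

```bash
python3 -m creep '[[[5,0,-0.1,5,0,0,0],[5,0,-0.1,9,0,0,0],[5,0,-0.1,12,0,0,0],[5,0,-0.1,13.3,0,0,0],[5,0,-0.1,13.3,0,0,0],[1.5,0,-0.1,13.3,0,0,0],[1.5,0,-0.1,13.3,0,0,0],[1.5,0,-0.1,13.3,0,0,0],[1.5,0,-0.1,13.3,0,0,0],[1.5,0,-0.1,13.3,0,0,0]]]' 12; python3 -c "
from h import *
to(.4796,.1089,.166,-.1)"
```

```text
t: 13.5
eef_pos: [0.5659, 0.2835, 0.0362]
ee_rot: [-3.141, -0.001, -0.209]
force: [-1.7, -0.2, 4.7]
width: 0.022
gripper_force: 11.9
now [0.5659 0.2835 0.0362] [-3.141e+00 -1.000e-03 -2.090e-01] shift [ -4.81  18.87 -12.99] turn [-0.001 -0.001 -0.109]
```

```bash
python3 -m creep '[[[1.5,0,0,-3,0,0,0],[1.5,0,0,-8,0,0,0],[1.5,0,0,-13,0,0,0],[1.5,-1.6,6,-13,0,0,-0.05],[1.5,-3.2,12,-13,0,0,-0.11],[1.5,-4.8,18.9,-13,0,0,-0.11],[1.5,-4.8,18.9,-13,0,0,-0.11],[1.5,-4.8,18.9,-13,0,0,-0.11],[1.5,-4.8,18.9,-9,0,0,-0.11],[1.5,-4.8,18.9,-5,0,0,-0.11],[1.5,-4.8,18.9,-2,0,0,-0.11],[1.5,-4.8,18.9,-1,0,0,-0.11],[1.5,-4.8,18.9,-0.4,0,0,-0.11],[1.5,-4.8,18.9,-0.1,0,0,-0.11],[1.5,-4.8,18.9,0,0,0,-0.11]]]' 12; python3 -c "
from h import *
to(.4796,.1089,.036,-.1)"
```

```text
t: 15.38
eef_pos: [0.4799, 0.1088, 0.0362]
ee_rot: [-3.141, -0.001, -0.1]
force: [-0.6, -0.5, 1.1]
width: 0.0219
gripper_force: 11.9
now [0.4799 0.1088 0.0362] [-3.141e+00 -1.000e-03 -1.000e-01] shift [-0.03 -0.    0.02] turn [-0.001 -0.001  0.   ]
```

```bash
python3 -m creep '[[[1.5,0,0,0.1,0,0,0],[4,0,0,0.1,0,0,0],[4,0,0,0.1,0,0,0],[4,0,0,-4,0,0,0],[4,0,0,-9,0,0,0],[5,0,0,-13,0,0,0],[5,1.2,-5,-13,0,0,0.18],[5,2.4,-10,-13,0,0,0.36],[5,3.6,-15,-13,0,0,0.54],[5,4.8,-20,-13,0,0,0.72],[5,5.95,-26,-13,0,0,0.9],[5,5.95,-26,-13,0,0,1.08],[5,5.95,-26,-13,0,0,1.26],[5,5.95,-26,-13,0,0,1.44],[5,5.95,-26,-13,0,0,1.567],[5,5.95,-26,-13,0,0,1.567],[5,5.95,-26,-13,0,0,1.567]]]' 12; python3 -c "
from h import *
to(.565,.3615,.051,-1.667)"
```

```text
t: 17.5
eef_pos: [0.5645, 0.3611, 0.1655]
ee_rot: [3.142, -0.0, -1.664]
force: [-0.3, 0.6, 0.7]
width: 0.0502
gripper_force: 0.0
now [0.5645 0.3611 0.1655] [ 3.142 -0.    -1.664] shift [-0.04 -0.05 11.45] turn [ 0.    -0.     0.003]
```

```bash
python3 -m creep '[[[5,0,0,5,0,0,0],[5,0,0,9,0,0,0],[5,0,0,11,0,0,0],[5,0,0,11.4,0,0,0],[5,0,0,11.4,0,0,0],[1.2,0,0,11.4,0,0,0],[1.2,0,0,11.4,0,0,0],[1.2,0,0,11.4,0,0,0],[1.2,0,0,11.4,0,0,0],[1.2,0,0,11.4,0,0,0]]]' 20; python3 -c "
from h import *
to(.4745,.0562,.166,-1.667)"
```

```text
t: 18.75
eef_pos: [0.5647, 0.3614, 0.0519]
ee_rot: [-3.141, 0.0, -1.667]
force: [1.4, 0.6, 1.3]
width: 0.021
gripper_force: 20.0
now [0.5647 0.3614 0.0519] [-3.141  0.    -1.667] shift [ 31.24   6.06 -11.42] turn [-0.  0.  0.]
```

```bash
python3 -m creep '[[[1.2,0,0,-3,0,0,0],[1.2,0,0,-7,0,0,0],[1.2,0,0,-11.5,0,0,0],[1.2,6,1.2,-11.5,0,0,0],[1.2,12,2.4,-11.5,0,0,0],[1.2,18,3.6,-11.5,0,0,0],[1.2,24,4.8,-11.5,0,0,0],[1.2,29,5.6,-11.5,0,0,0],[1.2,31.2,6.1,-11.5,0,0,0],[1.2,31.2,6.1,-11.5,0,0,0],[1.2,31.2,6.1,-8,0,0,0]]]' 20; python3 - <<'E'
from h import *
to(.4745,.0562,.052,-1.667)
cv2.imwrite('pics/s2.png',cv2.resize(grab_frame('scene')[150:290,300:460],None,fx=4,fy=4,interpolation=2))
E
```

```text
t: 20.12
eef_pos: [0.4766, 0.058, 0.1335]
ee_rot: [-3.136, 0.003, -1.666]
force: [0.2, 0.3, -1.9]
width: 0.0211
gripper_force: 19.9
now [0.4766 0.058  0.1335] [-3.136e+00  3.000e-03 -1.666e+00] shift [0.23 0.23 8.14] turn [-0.006  0.003  0.001]
```

View pics/s2.png

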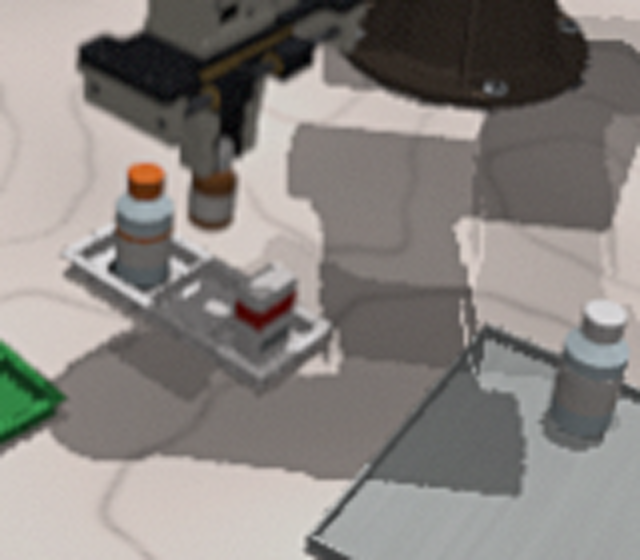

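The amber vial hangs upright in the fingers over the middle bay (crop 212,200), and the carton stands in the end bay (265,315). I'll lower the vial now.

```bash
python3 -m creep '[[[1.2,0,0,3,0,0,0],[1.2,0,0,6,0,0,0],[1.2,0,0,7,0,0,0],[1.2,0,0,7.6,0,0,0],[1.2,0,0,7.9,0,0,0],[1.2,0,0,8.0,0,0,0],[1.2,0,0,8.1,0,0,0]]]' 20; python3 -c "
from h import *
to(.4745,.0562,.052,-1.667)"
```

```text
t: 21.05
eef_pos: [0.4749, 0.0569, 0.0517]
ee_rot: [-3.14, 0.001, -1.666]
force: [-0.7, 0.6, 9.9]
width: 0.0213
gripper_force: 20.0
now [0.4749 0.0569 0.0517] [-3.140e+00  1.000e-03 -1.666e+00] shift [ 0.07  0.03 -0.03] turn [-0.002  0.001  0.001]
```

```bash
python3 -m creep '[[[4,0,0,0,0,0,0],[4,0,0,0,0,0,0],[5,0,0,-4,0,0,0],[5,0,0,-9,0,0,0],[5,0,0,-14,0,0,0],[5,6,0,-17,0,0,0.15],[5,12,0.3,-17,0,0,0.3],[5,18,0.5,-17,0,0,0.45],[5,24,0.6,-17,0,0,0.6],[5,30,0.8,-17,0,0,0.78],[5,36,1,-17,0,0,0.96],[5,39,1,-17,0,0,1.155],[5,39,1,-17,0,0,1.155],[5,39,1,-17,0,0,1.155],[5,39,1,-17,0,0,1.155]]]' 20; python3 - <<'E'
from h import *
to(.4277,-.3306,.133,-2.82)
T=grab_frame('top');S=grab_frame('scene');cv2.imwrite('pics/t3.png',T);cv2.imwrite('pics/s3.png',S)
cv2.imwrite('pics/z3.png',np.hstack([cv2.resize(T[150:290,390:490],(400,560),interpolation=2),cv2.resize(S[80:220,220:320],(400,560),interpolation=2)]))
E
```

```text
t: 22.92
eef_pos: [0.4267, -0.3299, 0.2207]
ee_rot: [-3.142, 0.0, -2.819]
force: [0.7, 0.4, -0.5]
width: 0.0498
gripper_force: 0.0
now [ 0.4267 -0.3299  0.2207] [-3.142  0.    -2.819] shift [-0.07 -0.1   8.77] turn [-0.     0.     0.001]
```

View pics/z3.png

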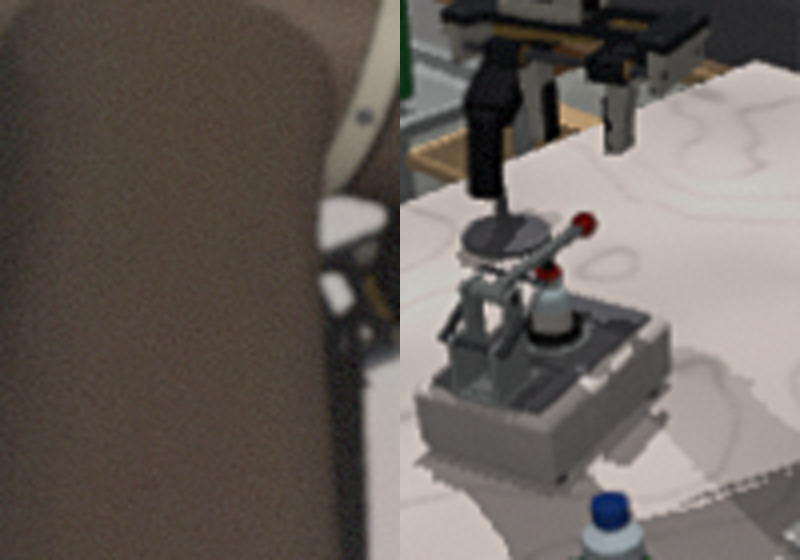

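```bash
python3 -c "
from h import *
print(plane('scene',(246,139),0),plane('top',(548,281),0),tri((247,93),(607,300)),tri((243,128),(553,268)))"
python3 -m creep '[[[5,0,0,4,0,0,0],[5,0,-0.1,7,0,0,0],[5,0,-0.1,8.8,0,0,0],[5,0,-0.1,8.8,0,0,0]]]' 25; python3 - <<'E'
from h import *
to(.4277,-.3306,.133,-2.82)
cv2.imwrite('pics/z4.png',cv2.resize(grab_frame('scene')[90:190,220:320],(600,600),interpolation=2))
E
```

```text
[ 0.29719341 -0.60115522  0.        ] [ 0.30365534 -0.60017532  0.        ] (array([ 0.25770393, -0.62004738,  0.17996215]), np.float64(0.0052108409707967394)) (array([ 0.33325517, -0.57382552,  0.07197626]), np.float64(0.009652329659763096))
t: 23.52
eef_pos: [0.4263, -0.3308, 0.1315]
ee_rot: [3.14, -0.002, -2.82]
force: [-0.6, 0.2, -0.0]
width: 0.0501
gripper_force: 0.0
now [ 0.4263 -0.3308  0.1315] [ 3.14e+00 -2.00e-03 -2.82e+00] shift [-0.14 -0.02 -0.15] turn [ 0.002 -0.002 -0.   ]
```

View pics/z4.png

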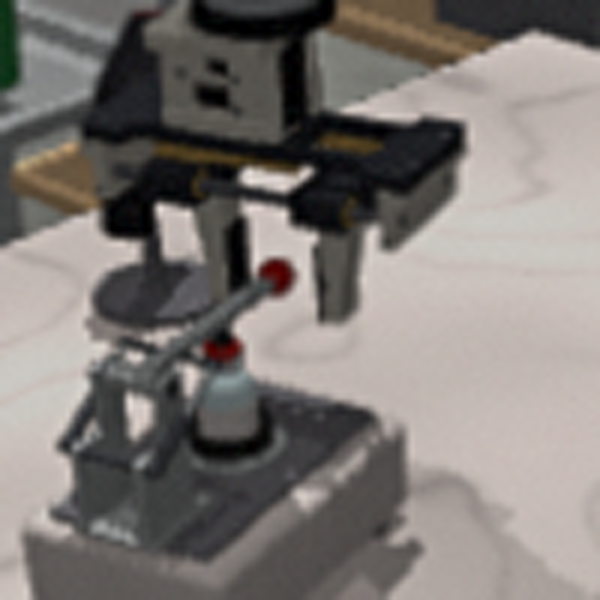

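The ball (275,275) sits between the fingers, and the tool stand is about 0.3 m away. I'll close on the ball.

```bash
python3 -m creep '[[[1.2,0,0,0,0,0,0],[1.2,0,0,0,0,0,0],[1.2,0,0,0,0,0,0],[1.2,0,0,0,0,0,0],[1.2,0,0,0,0,0,0]]]' 30
```

```text
t: 24.2
eef_pos: [0.4279, -0.3337, 0.1335]
ee_rot: [-3.138, 0.001, -2.821]
force: [1.1, -9.9, -2.5]
width: 0.0197
gripper_force: 30.0
```

```bash
python3 -m creep '[[[1.2,0,-0.25,0,0,0,0],[1.2,-0.1,-0.25,-1.6,0,0,0],[1.2,-0.4,-0.25,-3.2,0,0,0],[1.2,-1,-0.25,-5.1,0,0,0],[1.2,-1.9,-0.25,-6.8,0,0,0],[1.2,-1.9,-0.25,-6.8,0,0,0]]]' 30; python3 - <<'E'
from h import *
S=grab_frame('scene')
print(blobs(S,(172,130,70),(6,255,255),(230,90,310,170))[0])
cv2.imwrite('pics/z5.png',cv2.resize(S[90:190,220:320],(500,500),interpolation=2))
E
```

```text
t: 24.95
eef_pos: [0.447, -0.329, 0.2033]
ee_rot: [-3.138, 0.002, -2.821]
force: [1.4, -9.2, -1.9]
width: 0.0204
gripper_force: 30.0
[([259.6, 117.8], [28, 26, 4, 5, 16]), ([257.2, 148.0], [25, 57, 5, 3, 12])]
```

View pics/z5.png

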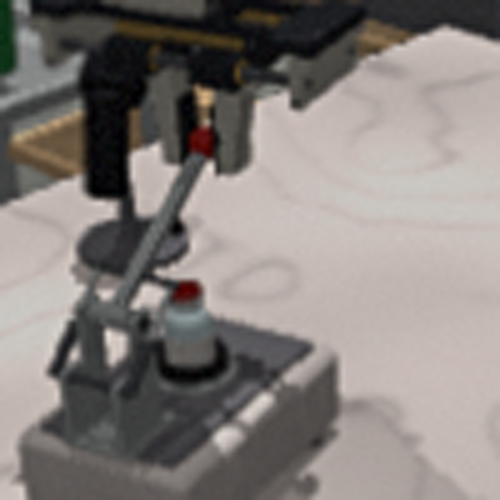

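The arm is held by its ball (200,143) and is rising. The vial stays in its cup (188,325). I'll continue past the flip point.

```bash
python3 -m creep '[[[1.2,-1.15,-0.2,-1.6,0,0,0],[1.2,-2.5,-0.25,-3,0,0,0],[1.2,-4,-0.25,-4.1,0,0,0],[1.2,-5.8,-0.25,-5.1,0,0,0],[1.2,-7.6,-0.25,-5.7,0,0,0],[1.2,-7.6,-0.25,-5.7,0,0,0]]]' 30; python3 -c "
from h import *
to(.48,-.312,.25,-2.82)"
```

```text
t: 25.75
eef_pos: [0.521, -0.3098, 0.2606]
ee_rot: [-3.134, 0.002, -2.821]
force: [4.5, -17.0, 1.9]
width: 0.02
gripper_force: 30.0
now [ 0.521  -0.3098  0.2606] [-3.134e+00  2.000e-03 -2.821e+00] shift [3.97 1.09 1.04] turn [-0.008  0.002 -0.001]
```

```bash
python3 -m creep '[[[5,0,0,0,0,0,0],[5,0,0,0,0,0,0],[5,0,0,0,0,0,0],[5,2,0,0,0,0,0],[5,6,1.1,0,0,0,0],[5,10,1.1,-2,0,0,0],[5,14,1.1,-2,0,0,0],[5,14,1.1,-2,0,0,0],[5,14,1.1,-2,0,0,0]]]' 30; python3 - <<'E'
from h import *
S=grab_frame('scene');T=grab_frame('top')
print(blobs(S,(172,130,70),(6,255,255),(210,70,310,170))[0],blobs(T,(172,130,70),(6,255,255),(390,150,490,290))[0])
cv2.imwrite('pics/z6.png',np.hstack([cv2.resize(S[70:190,220:320],(400,480),interpolation=2),cv2.resize(T[150:270,390:490],(400,480),interpolation=2)]))
E
```

```text
t: 26.88
eef_pos: [0.3816, -0.3401, 0.2777]
ee_rot: [-3.142, 0.0, -2.822]
force: [-0.3, 0.1, -0.7]
width: 0.0502
gripper_force: 0.0
[([218.1, 138.7], [5, 66, 7, 6, 31]), ([256.6, 147.4], [44, 76, 6, 4, 19])] []
```

View pics/z6.png

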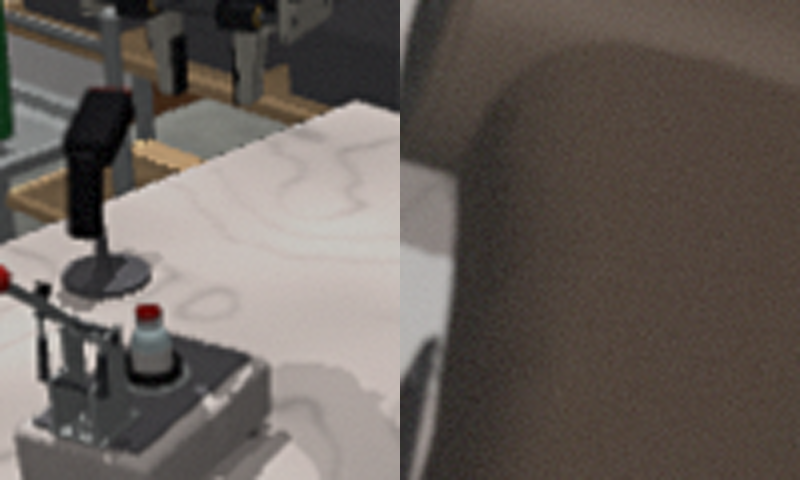

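The clamp arm leans back and stays up (knob at scene 218,139), and the vial is free. The forearm hides the top view, so I'll swing aside to measure the vial in both views.

```bash
python3 -m creep '[[[5,-4,6,0,0,0,0],[5,-8,12,0,0,0,0],[5,-12,19,0,0,0,0],[5,-15.6,25.4,0,0,0,0],[5,-15.6,25.4,0,0,0,0],[5,-15.6,25.4,0,0,0,0],[5,-15.6,25.4,0,0,0,0]]]' 20; python3 - <<'E'
from h import *
S=grab_frame('scene');T=grab_frame('top');cv2.imwrite('pics/t7.png',T)
a=blobs(S,(172,110,60),(6,255,255),(210,70,310,170))[0];b=blobs(T,(170,90,50),(8,255,255),(390,120,490,290))[0];print(a,b)
for i in b:
  for j in a: print(tri(j[0],i[0]))
print(plane('scene',(256.6,147.4),.128))
to(.48,-.312,.25,-2.85)
E
```

```text
t: 27.85
eef_pos: [0.4506, -0.0495, 0.2772]
ee_rot: [-3.142, -0.001, -2.82]
force: [0.5, -0.5, -0.3]
width: 0.0504
gripper_force: 0.0
[([218.1, 138.9], [5, 66, 7, 7, 38]), ([256.5, 147.4], [44, 76, 6, 4, 22])] [([437.6, 132.7], [44, 9, 8, 8, 48]), ([450.5, 212.1], [56, 88, 9, 9, 57])]
(array([ 0.64757205, -0.27552382,  0.24032464]), np.float64(0.0005135396207407861))
(array([ 0.61182249, -0.2304417 ,  0.24075458]), np.float64(0.10216665392685059))
(array([ 0.52440138, -0.35859448,  0.14891014]), np.float64(0.12108987854534832))
(array([ 0.48220311, -0.31731659,  0.13393635]), np.float64(0.0001903261233721741))
[ 0.47470778 -0.3257051   0.128     ]
now [ 0.4504 -0.0505  0.2773] [-3.142e+00 -1.000e-03 -2.822e+00] shift [  5.39 -25.76   2.74] turn [-0.    -0.001  0.028]
```

```bash
python3 -m creep '[[[5,1.2,-6,0,0,0,0.05],[5,2.4,-12,0,0,0,0.05],[5,3.6,-18,2,0,0,0.05],[5,4.8,-23,5,0,0,0.05],[5,5.4,-26.3,7,0,0,0.05],[5,5.4,-26.3,7,0,0,0.05],[5,5.4,-26.3,7,0,0,0.05],[5,5.4,-26.3,7,0,0,0.05]]]' 20; python3 - <<'E'
from h import *
to(.4815,-.317,.124,-2.87)
cv2.imwrite('pics/z8.png',cv2.resize(grab_frame('scene')[80:180,210:310],(500,500),interpolation=2))
E
```

```text
t: 28.95
eef_pos: [0.4821, -0.3165, 0.2085]
ee_rot: [-3.141, 0.001, -2.872]
force: [-0.5, 0.5, -0.0]
width: 0.05
gripper_force: 0.0
now [ 0.4821 -0.3165  0.2085] [-3.141e+00  1.000e-03 -2.872e+00] shift [ 0.08 -0.03  8.45] turn [-0.001  0.001 -0.002]
```

View pics/z8.png

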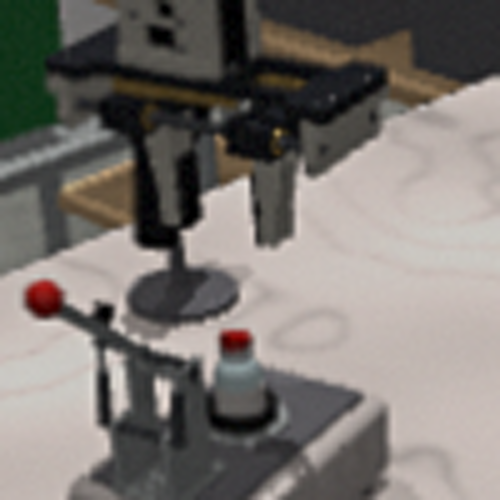

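The fingers straddle the line above the red cap (235,342) and the clamp is clear behind. I'll descend and grip.

```bash
python3 -m creep '[[[5,0,0,4,0,0,0],[5,0,0,7,0,0,0],[5,0,0,8.4,0,0,0],[5,0,0,8.4,0,0,0],[1.2,0,0,8.4,0,0,0],[1.2,0,0,8.4,0,0,0],[1.2,0,0,8.4,0,0,0],[1.2,0,0,8.4,0,0,0],[1.2,0,0,8.4,0,0,0]]]' 20
```

```text
t: 30.12
eef_pos: [0.4822, -0.3168, 0.124]
ee_rot: [-3.141, 0.001, -2.872]
force: [0.4, 0.1, 2.0]
width: 0.0208
gripper_force: 19.9
```

```bash
python3 -m creep '[[[1.2,0,0,-2,0,0,0],[1.2,0,0,-6,0,0,0],[1.2,0,0,-10,0,0,0],[1.2,0,0,-12,0,0,0],[1.2,-4,4.3,-12,0,0,0],[1.2,-8,8.6,-12,0,0,0],[1.2,-12,13,-12,0,0,0],[1.2,-16,17.3,-12,0,0,0],[1.2,-20,21.6,-10,0,0,0],[1.2,-24,26,-7,0,0,0],[1.2,-25.1,27.2,-4,0,0,0],[1.2,-25.1,27.2,-2,0,0,0],[1.2,-25.1,27.2,-2,0,0,0]]]' 20; python3 - <<'E'
from h import *
to(.6522,.0118,.052,-2.87)
S=grab_frame('scene');cv2.imwrite('pics/z9.png',cv2.resize(S[100:280,200:400],(800,720)[:2],interpolation=2)[:600])
E
```

```text
t: 31.75
eef_pos: [0.65, 0.0125, 0.1413]
ee_rot: [3.141, -0.004, -2.871]
force: [-0.5, -0.2, -0.1]
width: 0.0211
gripper_force: 19.9
now [0.65   0.0125 0.1413] [ 3.141 -0.004 -2.871] shift [-0.23 -0.13  8.93] turn [ 0.    -0.004 -0.001]
```

View pics/z9.png

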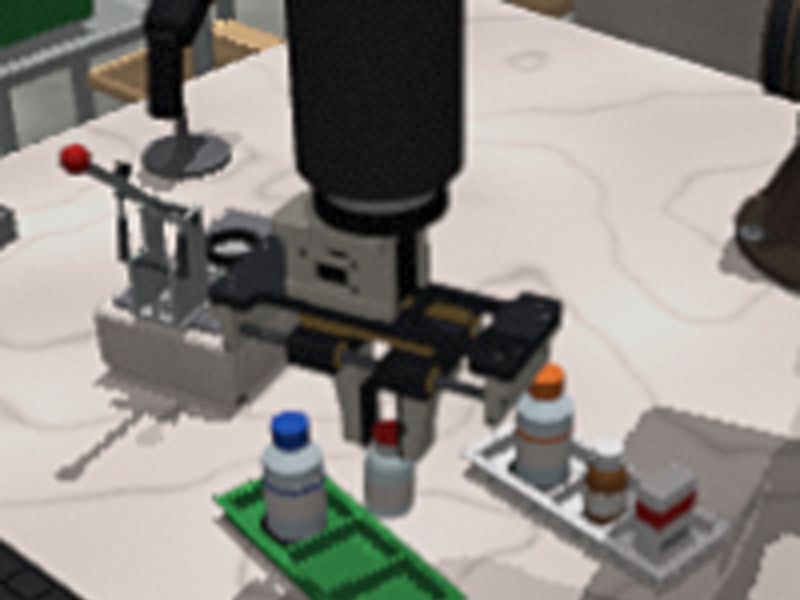

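The vial is held upright over the green tray, and the white tray is complete (bottle, amber vial and carton, each in its own bay). I'll lower gently.

```bash
python3 -m creep '[[[1.2,-0.1,0,4,0,0,0],[1.2,-0.1,0,7,0,0,0],[1.2,-0.1,0,8.2,0,0,0],[1.2,-0.1,0,8.7,0,0,0],[1.2,-0.1,0,8.9,0,0,0],[1.2,-0.1,0,9,0,0,0],[1.2,-0.1,0,9,0,0,0]]]' 20; python3 -c "
from h import *
to(.6522,.0118,.052,-2.87)"
```

```text
t: 32.67
eef_pos: [0.6526, 0.0128, 0.0543]
ee_rot: [-3.142, 0.001, -2.872]
force: [-0.2, 0.2, -0.9]
width: 0.0212
gripper_force: 19.9
now [0.6526 0.0128 0.0543] [-3.142e+00  1.000e-03 -2.872e+00] shift [ 0.07 -0.08  0.23] turn [-0.     0.001 -0.002]
```

```bash
python3 -m creep '[[[1.2,0,0,0.1,0,0,0],[1.2,0,0,0.2,0,0,0],[1.2,0,0,0.25,0,0,0],[1.2,0,0,0.25,0,0,0]]]' 20
```

```text
t: 33.17
eef_pos: [0.653, 0.0127, 0.0519]
ee_rot: [-3.141, 0.001, -2.871]
force: [-1.1, -0.5, 4.0]
width: 0.0214
gripper_force: 19.9
```

```bash
python3 -m creep '[[[4,0,0,0,0,0,0],[4,0,0,0,0,0,0],[4,0,0,-3,0,0,0],[4,0,0,-8,0,0,0],[4,0,0,-13,0,0,0],[4,0,0,-17,0,0,0],[4,1,6,-17,0,0,0],[4,2,12,-17,0,0,0],[4,3,18,-17,0,0,0],[4,4,24,-17,0,0,0],[4,5,30,-17,0,0,0],[4,5.7,35.8,-17,0,0,0],[4,5.7,35.8,-17,0,0,0],[4,5.7,35.8,-17,0,0,0]]]' 20; python3 - <<'E'
from h import *
np.set_printoptions(precision=4,suppress=True)
S=grab_frame('scene');T=grab_frame('top')
bt=(280,120,480,260);bs=(205,110,400,260)
for nm,lo,hi in [('blue',(105,120,60),(125,255,255)),('orange',(8,150,90),(20,255,255)),('red',(170,100,60),(7,255,255))]:
    a,b=blobs(S,lo,hi,bs)[0],blobs(T,lo,hi,bt)[0]
    for i in a:
        for j in b:
            X,e=tri(i[0],j[0])
            if e<.006: print(nm,i[0],j[0],X,e)
cv2.imwrite('pics/fin.png',np.vstack([cv2.resize(S[110:270,205:405],(560,300)[:2],interpolation=2),cv2.resize(T[140:250,275:485],(560,293),interpolation=2)]))
E
```

```text
t: 34.92
eef_pos: [0.5016, 0.3425, 0.2207]
ee_rot: [-3.141, -0.001, -2.871]
force: [0.3, 0.1, -0.4]
width: 0.0402
gripper_force: 0.0
blue [272.2, 207.2] [355.3, 164.8] [ 0.6294 -0.0981  0.0873] 0.0013663880339718191
red [218.3, 139.1] [437.7, 132.8] [ 0.6473 -0.2756  0.2397] 0.00015479735501809592
red [296.2, 235.8] [313.2, 162.2] [0.6515 0.0118 0.0621] 0.0007166520053706014
```

View pics/fin.png

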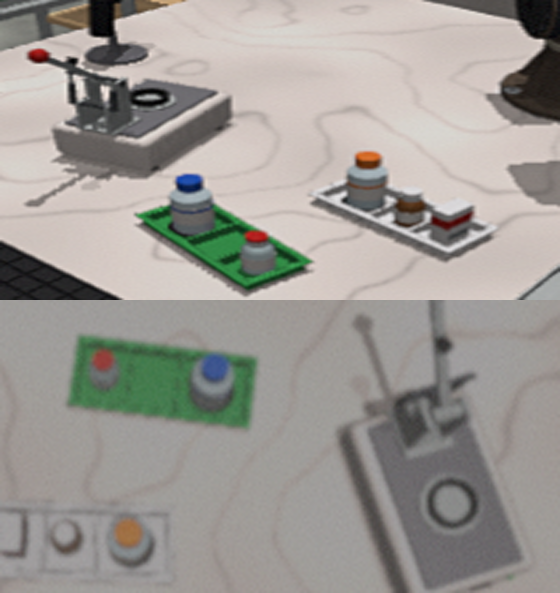

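Every item stands upright in its own bay, and the clamp is up with its knob at z = 0.24. I'm handing in.

```bash
python3 -c "
from station import *
print(job_done())"
```

```text
the job is handed in; nothing more can be done
None
```

I handed the job in at about 35 s of the 134 s allowed, with no verdict returned: the final pictures show both kits complete, every item upright in its own bay and the clamp arm up, and I never gripped the white-capped bottle, though I did not re-measure where it stands.

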